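# Find the rattling valve body by feel and seat it in the reject cradle

### The arm

A 6-joint arm with a two-finger parallel gripper is mounted at the origin on a cart in front of the work surface, level with it; the furniture and walls round the work are solid. World frame = base frame: x ahead of the robot, y to its left, z up, the work surface at z = 0. Lengths are in m, angles in degrees, forces in N, time in s.
With the tool pointing down it reaches from about 0.35 to 0.875 m from the base axis. Payload 4.2 kg.
Tool frame: the origin (TCP) lies midway between the tips of the shut fingers; the grasp point (between the pads) lies 19 mm behind it; z points along the fingers, y is the line along which they close (so a half turn about z gives the same grasp; the last joint's range is limited). The gripper opens to 87 mm and grips with 3 to 60 N. Pads are 19 mm wide; open, the fingers measure 117 mm over their backs; the gripper's body (75 mm by 190 mm) begins 51 mm behind the grasp point.
Start: joints at [-50.214, 22.042, 0.453, 0, -68.411, -14.817], TCP at [0.264, -0.567, 0.223] pointing down, gripper open.
Joint ranges: [-179.83, 179.83], [-69.29, 118.12], [-61.27, 80.66], [-181.25, 117.63], [-171.15, -9.14], [-177.46, 177.46]. Speed limits (degrees/s): [159.86, 159.86, 180, 180, 180, 180].

### API

Orientations are given as a 3x3 rotation matrix whose columns are the frame's x, y, z axes.
In Python, from station import sensors, eyes, workorder gives the robot as it stands.
- The arm moves only by the shell command python3 -m handwheel 'ROWS'. ROWS is a JSON list of rows, 1 to 8 of them, each of 7 numbers: the opening from 0.0 (shut) to 1.0 (fully open), then dx, dy, dz in m, then a rotation vector rx, ry, rz in degrees; each row is the pose to reach, as a shift and turn from the pose commanded when the command began, along the tool's axes at that moment; what a row does not reach only later rows make up. A row lasts 1/10 s, in which the tool goes at most 0.05 m and 8.59 degrees, less where a joint would pass 70% of its speed; a pose out of reach is approached as far as the arm can. The fingers move at their own pace and stop on an object; the grip force is fixed at half the most. Time passes only in rows, so rows that do not move let the fingers close. It prints the time, the measured TCP pose, the force, the opening and the grip force at its end.
- sensors.sense(): the state, without advancing time (a new reading comes with each control period).
- eyes.capture(name): name is "scene" or "top" or "wrist"; returns a dict with "pixels" (420x560x3 uint8, red, green, blue), "z_map" (420x560 float32, m along the optical axis (not along the pixel's ray), 0 where there is no reading), "K" (3x3 intrinsics, pixels), "world_from_camera" (4x4, takes a point from camera to world coordinates). Camera axes: x right, y up, looking along -z (the intrinsics and any distortion apply to the point x, -y, -z); pixel columns grow to the right and rows downward; lengths in m; the calibration is good to about 2 mm. A picture is of the moment at which its call begins.
- workorder.finish_job(): hands the job in; it is judged then, once.
The state is a dict: "time_s": time; "joints": joint angles; "joint_velocities": joint speeds; "effort": joint torques, N m; "tcp_pos": TCP position; "ee_rot": TCP orientation; "wrist_force": force on the tool from outside, world axes, zero at the start; "moment": the same for the moment, N m; "gripper_width": opening from 0.0 (shut) to 1.0 (fully open); "gripper_force": force on a finger pad.
Only numpy, scipy, OpenCV 4.12 (cv2) and the standard library are available. Lean on these libraries where they do the work, as an engineer would, in place of code of your own. Each camera call takes 0.05 s, during which the arm holds its last target. There are 200 camera calls.

### The job

One of the three look-alike valve bodies has a piece come loose inside. Pick them up, lift them clear and rock them gently end to end to feel which one it is; put a sound one back lying flat where it lay. Lay the loose one lengthwise in the saddles of the reject cradle, press it down without forcing until the cradle is fully home on its stops, and let go; leave everything else where it is.

Things in the scene. Friction and masses are not known exactly. Their poses are not given: they have to be found in the camera images.
- valve_a: Sealed valve body lying flat, one of three that look alike: plain aluminium block 60x40x40 mm, a round boss (34 mm diameter) and dark end plug (26 mm) at each end, 120 mm long in all, about 0.45 kg (varies by 8 %). Origin: centre of the block's underside, its long axis 20 mm above; x along its length, y across the 40 mm width to grip, z up.
- valve_b: Valve body, same outside as valve_a. In one of the three, and nothing outside shows which, a 0.2 kg steel piece is loose: it slides up to 44 mm lengthwise when that end is tipped down more than about 7 degrees and stays there when levelled, so the moment about a grip at the middle differs by about 0.09 N m between its two ends. In the other two it is stuck fast at or near the middle.
- valve_c: Valve body, same outside as valve_a.
- cradle_base: Reject cradle: fixed dark steel base 170x90x10 mm with two guide rods, carrying an aluminium plate 152x62 mm (top 55 mm over the bench when up) that slides down. Two V saddles on the plate, 12 mm wide, 67 mm apart inside, take the round bosses of a valve body lying lengthwise. Origin: centre of the base's underside; x along its length.
- cradle_seat (a point): Point on the sliding plate where the origin of a seated valve body belongs, 10 mm over the plate; x lengthwise (the body may lie either way round), z up. The block drops between the saddles with 3.5 mm spare at each end. The saddles reach 18 mm above this point and 27 mm to either side; nothing stands between them, so fingers can go in beside the block.
- cradle (a joint): Downward slide of the cradle plate in m: 0 up, 0.012 fully home on rigid stops; starts at 0 to 0.003. Stiff: moves under about 10 N and stays where it is left; the valve's weight does not move it.
- bearing1: Bystander, loose, not to be moved: ball bearing 40x40x14 mm.
- tape_measure: Bystander, loose, not to be moved: tape measure 58x74x35 mm.
- nut_m20: Bystander, loose, not to be moved: hex nut 33x34x16 mm.

How it is judged:
By the outcome, as a careful person would: the job done as asked, in the order asked, and still so for the second after the job is handed in, with the robot touching nothing.
It also fails if it takes over 72 s, if anything falls off the work surface, if the arm or the gripper's body presses on something with over 40 N, if the wrist force passes 120 N, or if a joint passes its speed limit or range.

## Working session

There is one attempt and no reset: what is moved stays moved. The work goes in short steps, Python scripts to look and compute and a shell command to move; the robot and the scene stay as the last step left them, time stands still between calls to the robot, and variables do not carry over. Pictures are saved under pics/ and viewed, at most 10 in all, crops included, and the job is handed in when it is done.

```bash
ls; mkdir -p pics; cat > h.py <<'E'
import numpy as np, cv2
from station import sensors, eyes, workorder
def cap(n):
    d=eyes.capture(n); z=d["z_map"]; K=d["K"]; T=d["world_from_camera"]
    v,u=np.mgrid[0:z.shape[0],0:z.shape[1]]
    P=np.stack([(u-K[0,2])/K[0,0]*z,-(v-K[1,2])/K[1,1]*z,-z],-1)
    W=P@T[:3,:3].T+T[:3,3]; W[z<=0]=np.nan
    return d["pixels"],W,d
def save(n,img): cv2.imwrite("pics/"+n,cv2.cvtColor(img,cv2.COLOR_RGB2BGR))
E
python3 - <<'E'
from h import *
a,W,d=cap("top"); save("top1.png",a); np.savez("top1.npz",a=a,W=W); print(d["world_from_camera"].round(3),d.keys())
b,W2,d=cap("scene"); save("scene1.png",b)
s=sensors.sense(); print(s)
E
```

```text
pics
[[ 0.017  0.994 -0.112  0.442]
 [-1.     0.014 -0.028  0.046]
 [-0.026  0.112  0.993  1.174]
 [ 0.     0.     0.     1.   ]] dict_keys(['pixels', 'z_map', 'K', 'world_from_camera'])
{'time_s': 0.1, 'joints': array([-5.02136917e+01,  2.20858413e+01,  3.88327573e-01, -2.32134589e-02,
       -6.84107629e+01, -1.48180202e+01]), 'joint_velocities': array([-0.08898006, -0.07983038,  0.1923034 ,  0.05222688,  0.03506864,
       -0.05435206]), 'effort': array([-2.71671581e-05, -3.91690922e+01,  1.87935090e+01,  4.23192233e+00,
        1.34697289e-02, -8.22777724e-05]), 'tcp_pos': array([ 0.26362335, -0.56610027,  0.22158476]), 'ee_rot': array([[-9.06604570e-01, -4.21980221e-01, -9.19811340e-04],
       [-4.21981207e-01,  9.06602997e-01,  1.69323417e-03],
       [ 1.19392389e-04,  1.92323693e-03, -9.99998143e-01]]), 'wrist_force': array([ 0.88651826, -0.10099865, -0.44716506]), 'moment': array([-0.02427614,  0.00182099, -0.02966805]), 'gripper_force': 0.0, 'gripper_width': 1.0011882873939533}
```

View pics/top1.png

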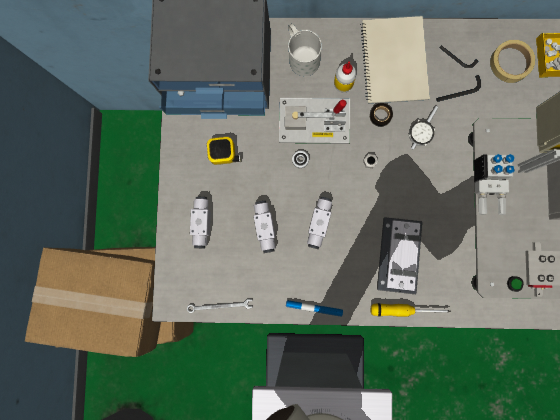

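View pics/scene1.png

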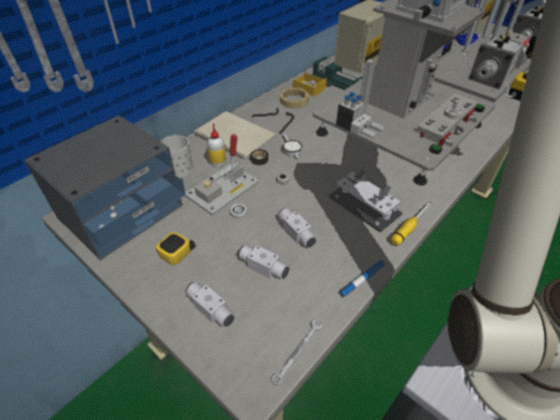

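```bash
cat >> h.py <<'E'
def blob(W,lo,hi,xy,r=0.09):
    m=(W[...,2]>lo)&(W[...,2]<hi)&(np.hypot(W[...,0]-xy[0],W[...,1]-xy[1])<r)
    n,l,s,c=cv2.connectedComponentsWithStats(m.astype(np.uint8))
    k=1+np.argmax(s[1:,4]); p=W[l==k]
    (cx,cy),(w,h),a=cv2.minAreaRect(p[:,:2].astype(np.float32))
    if h>w: w,h,a=h,w,a+90
    a=(a+90)%180-90
    return np.r_[cx,cy,w,h,a],p
E
python3 - <<'E'
from h import *
D=np.load("top1.npz");W=D["W"]
for n,(u,v) in dict(v1=(200,220),v2=(264,224),v3=(320,220),cr=(402,255)).items():
    c=W[v,u]; print(n,c.round(3))
    for lo,hi in ([(0.012,.06),(0.034,.05)] if n!='cr' else [(0.004,.1),(.02,.1),(.045,.06),(.062,.1)]):
        b,p=blob(W,lo,hi,c[:2],.09 if n!='cr' else .13); print(lo,b.round(4),len(p),np.median(p[:,2]).round(4),p.mean(0).round(4), np.percentile(p[:,2],98).round(4))
a=D["a"]; save("cr1.png",cv2.resize(a[200:310,170:450],None,fx=2.8,fy=2.8,interpolation=cv2.INTER_CUBIC))
E
```

```text
v1 [0.533 0.286 0.043]
0.012 [0.5295 0.2901 0.1175 0.0413 1.2955] 851 0.0391 [0.5281 0.2879 0.0374] 0.0454
0.034 [0.5288 0.2903 0.1162 0.0406 1.8874] 656 0.0404 [0.528  0.2896 0.0402] 0.0456
v2 [0.525 0.138 0.046]
0.012 [ 0.5216  0.1393  0.12    0.0402 10.7659] 821 0.0397 [0.5203 0.1385 0.0382] 0.0456
0.034 [ 0.5219  0.1395  0.1188  0.04   10.7659] 654 0.0409 [0.5209 0.1392 0.0404] 0.0456
v3 [0.537 0.01  0.043]
0.012 [ 5.32700e-01  1.13000e-02  1.20400e-01  3.99000e-02 -1.39679e+01] 808 0.0397 [0.5314 0.0117 0.0383] 0.045
0.034 [ 5.32200e-01  1.14000e-02  1.18700e-01  3.99000e-02 -1.39679e+01] 659 0.0405 [0.5321 0.0117 0.0402] 0.0451
cr [ 0.46  -0.174  0.054]
0.004 [ 0.4622 -0.1727  0.1782  0.1042 -5.2409] 2914 0.0536 [ 0.4594 -0.1695  0.0421] 0.0818
0.02 [ 0.4605 -0.1766  0.1521  0.0635 -5.4171] 1937 0.0552 [ 0.4598 -0.1753  0.0576] 0.0828
0.045 [ 0.4605 -0.1766  0.1521  0.0635 -5.4171] 1618 0.0546 [ 0.4593 -0.175   0.0546] 0.0592
0.062 [ 4.99700e-01 -1.80600e-01  5.55000e-02  1.22000e-02  8.43232e+01] 143 0.0743 [ 0.4995 -0.1805  0.0745] 0.0863
```

View pics/cr1.png

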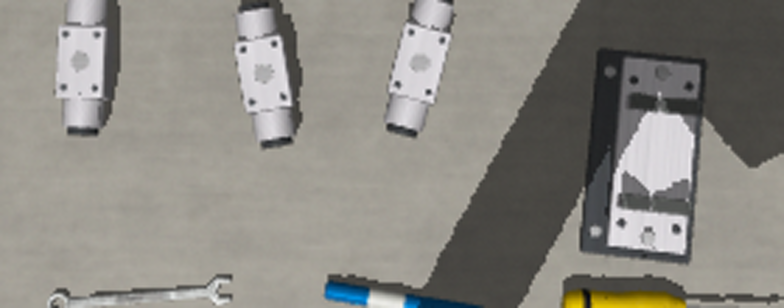

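```bash
cat >> h.py <<'E'
from scipy.spatial.transform import Rotation as Ro
def plan(x,y,z,yaw,tilt=0):
    s=sensors.sense(); R=s["ee_rot"]; c,q=np.cos(np.radians(yaw)),np.sin(np.radians(yaw))
    T=np.array([[c,q,0],[q,-c,0],[0,0,-1.]])@Ro.from_euler('y',tilt,degrees=True).as_matrix()
    d=R.T@(np.r_[x,y,z]-s["tcp_pos"]); r=Ro.from_matrix(R.T@T).as_rotvec(degrees=True)
    print("d",d.round(4),"r",r.round(2),"rows",round(max(np.linalg.norm(d)/.05,np.linalg.norm(r)/8.59),1)); return d,r
E
python3 -c "
from h import *
plan(.532,.0115,.2,-194)"
```

```text
d [-0.4871  0.4104  0.0223] r [ 0.1  -0.04 38.96] rows 12.7
```

```bash
python3 -m handwheel '[[1,-0.244,0.205,0.011,0,0,19.5],[1,-0.244,0.205,0.011,0,0,19.5],[1,-0.244,0.205,0.011,0,0,19.5],[1,-0.244,0.205,0.011,0,0,19.5],[1,-0.244,0.205,0.011,0,0,19.5],[1,-0.244,0.205,0.011,0,0,19.5],[1,-0.244,0.205,0.011,0,0,19.5]]'; python3 -c "
from h import *
plan(.532,.0115,.2,-194)"
```

```text
time_s: 0.8
tcp_pos: [0.3991, -0.2747, 0.2113]
ee_rot: [[-0.995, -0.098, -0.0], [-0.098, 0.995, 0.001], [0.0, 0.001, -1.0]]
wrist_force: [0.2, 0.2, 0.4]
gripper_width: 1.001
gripper_force: 0.0
d [-0.1604  0.2718  0.0115] r [ 0.04 -0.02 19.63] rows 6.3
```

```bash
python3 -m handwheel '[[1,-0.16,0.272,0.0115,0,0,19.6],[1,-0.16,0.272,0.0115,0,0,19.6],[1,-0.16,0.272,0.0115,0,0,19.6],[1,-0.16,0.272,0.0115,0,0,19.6],[1,-0.16,0.272,0.0115,0,0,19.6],[1,-0.16,0.272,0.0115,0,0,19.6],[1,-0.16,0.272,0.0115,0,0,19.6],[1,-0.16,0.272,0.0115,0,0,19.6]]'; python3 - <<'E'
from h import *
a,W,d=cap("wrist"); save("w1.png",a); np.savez("w1.npz",a=a,W=W)
for lo in (.012,.034):
    b,p=blob(W,lo,.06,(.532,.0115)); print(b.round(4),len(p),np.median(p[:,2]).round(4),p.mean(0).round(4))
plan(.532,.0115,.07,-194)
E
```

```text
time_s: 1.6
tcp_pos: [0.533, 0.0114, 0.1992]
ee_rot: [[-0.971, 0.24, -0.001], [0.24, 0.971, 0.0], [0.001, -0.0, -1.0]]
wrist_force: [-0.8, -0.1, -0.6]
gripper_width: 1.001
gripper_force: 0.0
[ 5.3110e-01  1.1600e-02  1.2020e-01  4.0000e-02 -1.3425e+01] 3988 0.0395 [0.5265 0.0126 0.0373]
[ 5.3110e-01  1.1500e-02  1.0820e-01  4.0000e-02 -1.3425e+01] 3141 0.0401 [0.5285 0.0121 0.0393]
d [0.0002 0.0017 0.1292] r [-0.04 -0.08  0.03] rows 2.6
```

View pics/w1.png

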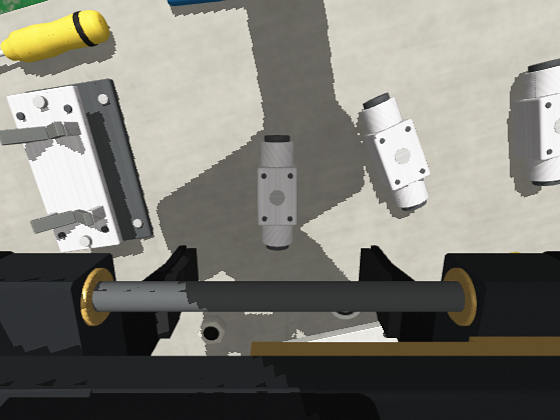

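```bash
python3 -c "
from h import *
plan(.5311,.0116,.007,-193.4)"; python3 -m handwheel '[[1,0.002,0.001,0.05,0,0,-0.6],[1,0.002,0.001,0.1,0,0,-0.6],[1,0.002,0.001,0.14,0,0,-0.6],[1,0.002,0.001,0.165,0,0,-0.6],[1,0.002,0.001,0.18,0,0,-0.6],[1,0.002,0.001,0.187,0,0,-0.6],[1,0.002,0.001,0.192,0,0,-0.6],[1,0.002,0.001,0.192,0,0,-0.6]]'; python3 -c "
from h import *
plan(.5311,.0116,.006,-193.4)"
```

```text
d [0.001  0.0016 0.1922] r [-0.03 -0.08 -0.57] rows 3.8
time_s: 2.45
tcp_pos: [0.5301, 0.0093, 0.0082]
ee_rot: [[-0.972, 0.235, 0.0], [0.235, 0.972, 0.0], [-0.0, 0.0, -1.0]]
wrist_force: [0.4, -0.8, -0.3]
gripper_width: 0.998
gripper_force: 0.0
d [-0.0004  0.0024  0.0022] r [ 0.    0.   -0.17] rows 0.1
```

```bash
python3 -m handwheel '[[1,0,0.0015,0.001,0,0,0],[0,0,0.0015,0.001,0,0,0],[0,0,0.0015,0.001,0,0,0],[0,0,0.0015,0.001,0,0,0],[0,0,0.0015,0.001,0,0,0],[0,0,0.0015,0.001,0,0,0],[0,0,0.0015,0.001,0,0,0],[0,0,0.0015,0.001,0,0,0]]'; python3 -c "
from h import *
s=sensors.sense();print(s['tcp_pos'],s['wrist_force'],s['moment'])"
```

```text
time_s: 3.25
tcp_pos: [0.5304, 0.0111, 0.0071]
ee_rot: [[-0.972, 0.234, -0.0], [0.234, 0.972, -0.0], [0.0, -0.0, -1.0]]
wrist_force: [0.8, -0.4, -1.9]
gripper_width: 0.459
gripper_force: 30.0
[0.53043198 0.01113317 0.00706261] [ 0.84866997 -0.37693502 -1.91102144] [-0.21407479 -0.05475522  0.02164228]
```

```bash
python3 -m handwheel '[[0,0,0,-0.01,0,0,0],[0,0,0,-0.03,0,0,0],[0,0,0,-0.06,0,0,0],[0,0,0,-0.09,0,0,0],[0,0,0,-0.11,0,0,0],[0,0,0,-0.12,0,0,0],[0,0,0,-0.12,0,0,0],[0,0,0,-0.12,0,0,0]]'; cat >> h.py <<'E'
def mom(n=""):
    s=sensors.sense(); print(n,s['time_s'],s['tcp_pos'].round(4),'F',s['wrist_force'].round(2),'Mtool',(s['ee_rot'].T@s['moment']).round(4),'w',round(s['gripper_width'],3))
E
python3 -c "
from h import *
mom()"
python3 -m handwheel '[[0,0,0,-0.12,0,4,0],[0,0,0,-0.12,0,8,0],[0,0,0,-0.12,0,12,0],[0,0,0,-0.12,0,16,0],[0,0,0,-0.12,0,18,0],[0,0,0,-0.12,0,18,0],[0,0,0,-0.12,0,18,0],[0,0,0,-0.12,0,18,0]]' >/dev/null; python3 -c "
from h import *
mom('tilt');plan(.5304,.0111,.127,-193.4)"
```

```text
time_s: 4.05
tcp_pos: [0.5293, 0.0111, 0.1259]
ee_rot: [[-0.972, 0.235, -0.003], [0.235, 0.972, -0.0], [0.002, -0.001, -1.0]]
wrist_force: [-0.1, 1.7, -3.6]
gripper_width: 0.457
gripper_force: 30.0
 4.05 [0.5293 0.0111 0.1259] F [-0.08  1.67 -3.62] Mtool [ 0.0432 -0.0331 -0.0132] w 0.457
tilt 4.85 [0.53   0.0112 0.2464] F [-0.57 -0.23 -4.11] Mtool [ 0.0432 -1.0346 -0.0031] w 0.457
d [-0.0373  0.      0.1134] r [ -0.02 -18.04  -0.13] rows 2.4
```

```bash

python3 -m handwheel '[[0,0,0,0,0,-4,0],[0,0,0,0,0,-9,0],[0,0,0,0,0,-14,0],[0,0,0,0,0,-17,0],[0,0,0,0,0,-18,0],[0,0,0,0,0,-18,0],[0,0,0,0,0,-18,0],[0,0,0,0,0,-18,0]]' >/dev/null; python3 -c "
from h import *
mom('level1')"
python3 -m handwheel '[[0,0,0,0,0,-4,0],[0,0,0,0,0,-8,0],[0,0,0,0,0,-12,0],[0,0,0,0,0,-16,0],[0,0,0,0,0,-18,0],[0,0,0,0,0,-18,0],[0,0,0,0,0,-18,0],[0,0,0,0,0,-18,0]]' >/dev/null; python3 -c "
from h import *
mom('tilt')"
python3 -m handwheel '[[0,0,0,0,0,4,0],[0,0,0,0,0,9,0],[0,0,0,0,0,14,0],[0,0,0,0,0,17,0],[0,0,0,0,0,18,0],[0,0,0,0,0,18,0],[0,0,0,0,0,18,0],[0,0,0,0,0,18,0]]' >/dev/null; python3 -c "
from h import *
mom('level2');plan(.5304,.0111,.007,-193.4)
import time
for i in range(3): mom()"
```

```text
level1 5.65 [0.531  0.0112 0.2468] F [-0.05  0.24 -4.89] Mtool [ 0.0316 -0.0719 -0.0118] w 0.455
tilt 6.45 [0.5313 0.0113 0.2473] F [ 0.73 -0.07 -3.41] Mtool [ 0.0147  0.9787 -0.0608] w 0.454
level2 7.25 [0.53   0.0112 0.2471] F [ 0.19  0.8  -4.36] Mtool [ 0.098  -0.0308 -0.0315] w 0.457
d [-0.0004  0.      0.2401] r [-0.01  0.02 -0.11] rows 4.8
 7.25 [0.53   0.0112 0.2471] F [ 0.19  0.8  -4.36] Mtool [ 0.098  -0.0308 -0.0315] w 0.457
 7.25 [0.53   0.0112 0.2471] F [ 0.19  0.8  -4.36] Mtool [ 0.098  -0.0308 -0.0315] w 0.457
 7.25 [0.53   0.0112 0.2471] F [ 0.19  0.8  -4.36] Mtool [ 0.098  -0.0308 -0.0315] w 0.457
```

```bash
cat >> h.py <<'E'
def avg(n,k=10):
    M=[]
    for i in range(k):
        eyes.capture("wrist"); s=sensors.sense(); M.append(s['ee_rot'].T@s['moment'])
    M=np.array(M); print(n,s['time_s'],M.mean(0).round(4),'se',(M.std(0)/k**.5).round(4),'y',M[:,1].round(3))
E
python3 -c "
from h import *
avg('L2')"
python3 -m handwheel '[[0,0,0,0,0,5,0],[0,0,0,0,0,11,0],[0,0,0,0,0,16,0],[0,0,0,0,0,18,0],[0,0,0,0,0,18,0],[0,0,0,0,0,18,0]]' >/dev/null
python3 -m handwheel '[[0,0,0,0,0,-5,0],[0,0,0,0,0,-11,0],[0,0,0,0,0,-16,0],[0,0,0,0,0,-18,0],[0,0,0,0,0,-18,0],[0,0,0,0,0,-18,0]]' >/dev/null; python3 -c "
from h import *
avg('L1'); plan(.5304,.0111,.007,-193.4)"
```

```text
L2 7.75 [ 0.0389 -0.0399  0.0041] se [0.0085 0.0074 0.0076] y [-0.023 -0.051 -0.034 -0.07  -0.015 -0.074  0.006 -0.041 -0.04  -0.057]
L1 9.45 [ 0.0474 -0.0489 -0.0106] se [0.0102 0.0075 0.0101] y [-0.027 -0.083 -0.023 -0.042 -0.039 -0.043 -0.075 -0.043 -0.024 -0.091]
d [ 1.000e-04 -0.000e+00  2.398e-01] r [-0.01 -0.02 -0.15] rows 4.8
```

```bash
python3 -m handwheel '[[0,0,0,0.04,0,0,0],[0,0,0,0.09,0,0,0],[0,0,0,0.14,0,0,0],[0,0,0,0.18,0,0,0],[0,0,0,0.21,0,0,0],[0,0,0,0.225,0,0,0],[0,0,0,0.232,0,0,0],[0,0,0,0.236,0,0,0]]'
python3 -m handwheel '[[0,0,0,0.003,0,0,0],[0,0,0,0.0038,0,0,0],[0,0,0,0.0038,0,0,0]]'
```

```text
time_s: 10.25
tcp_pos: [0.5311, 0.0113, 0.0108]
ee_rot: [[-0.972, 0.234, 0.0], [0.234, 0.972, -0.0], [-0.0, -0.0, -1.0]]
wrist_force: [0.2, 0.2, -3.3]
gripper_width: 0.456
gripper_force: 30.0
time_s: 10.55
tcp_pos: [0.5311, 0.0114, 0.008]
ee_rot: [[-0.972, 0.234, 0.002], [0.234, 0.972, 0.0], [-0.002, 0.001, -1.0]]
wrist_force: [0.8, -0.5, -5.1]
gripper_width: 0.454
gripper_force: 30.0
```

```bash
python3 -m handwheel '[[0,0,0,0.0008,0,0,0],[0,0,0,0.0008,0,0,0]]'
python3 -m handwheel '[[1,0,0,0,0,0,0],[1,0,0,0,0,0,0],[1,0,0,0,0,0,0],[1,0,0,0,0,0,0],[1,0,0,-0.03,0,0,0],[1,0,0,-0.08,0,0,0],[1,0,0,-0.13,0,0,0],[1,0,0,-0.18,0,0,0]]'
python3 - <<'E'
from h import *
a,W,d=cap("wrist"); np.savez("w2.npz",a=a,W=W)
for xy in ((.5311,.0116),(.522,.139)):
    b,p=blob(W,.012,.06,xy); print(b.round(4),len(p),np.median(p[:,2]).round(4))
plan(.522,.139,.19,-169.3)
E
```

```text
time_s: 10.75
tcp_pos: [0.531, 0.0114, 0.0071]
ee_rot: [[-0.972, 0.234, 0.001], [0.234, 0.972, 0.0], [-0.001, 0.001, -1.0]]
wrist_force: [-0.3, -0.2, -2.4]
gripper_width: 0.456
gripper_force: 30.0
time_s: 11.55
tcp_pos: [0.5301, 0.0111, 0.1885]
ee_rot: [[-0.972, 0.234, -0.0], [0.234, 0.972, -0.0], [-0.0, -0.0, -1.0]]
wrist_force: [1.4, -0.3, -0.3]
gripper_width: 0.991
gripper_force: 0.0
[ 5.31400e-01  1.20000e-02  1.19800e-01  4.02000e-02 -1.28047e+01] 4193 0.0395
[ 0.5201  0.1391  0.1201  0.0405 11.6897] 5130 0.0389
d [0.0428 0.1209 0.0081] r [  0.11   1.01 -24.09] rows 2.8
```

```bash
python3 -m handwheel '[[1,0.0145,0.04,0,0,0,-8],[1,0.029,0.08,0,0,0,-16],[1,0.043,0.121,0,0,0,-24.3],[1,0.043,0.121,0.02,0,0,-24.3],[1,0.043,0.121,0.02,0,0,-24.3]]'
python3 - <<'E'
from h import *
a,W,d=cap("wrist")
b,p=blob(W,.012,.06,(.521,.139)); print(b.round(4),len(p),np.median(p[:,2]).round(4))
plan(b[0],b[1],.007,b[4]-180)
E
```

```text
time_s: 12.1
tcp_pos: [0.515, 0.1393, 0.1641]
ee_rot: [[-0.982, -0.188, -0.005], [-0.188, 0.982, -0.002], [0.005, -0.001, -1.0]]
wrist_force: [-0.8, -0.0, -0.0]
gripper_width: 1.0
gripper_force: 0.0
[ 0.52    0.1394  0.1202  0.0401 11.0478] 4854 0.0395
d [-4.600e-03  1.000e-04  1.583e-01] r [-0.07 -0.18 -0.25] rows 3.2
```

```bash
python3 -m handwheel '[[1,-0.003,0,0.05,0,0,0],[1,-0.003,0,0.1,0,0,0],[1,-0.003,0,0.13,0,0,0],[1,-0.003,0,0.145,0,0,0],[1,-0.003,0,0.153,0,0,0],[1,-0.003,0,0.157,0,0,0],[1,-0.003,0,0.157,0,0,0]]'
python3 - <<'E'
from h import *
plan(.5202,.1394,.007,-169)
E
```

```text
time_s: 12.85
tcp_pos: [0.5206, 0.1393, 0.01]
ee_rot: [[-0.982, -0.186, 0.001], [-0.186, 0.982, 0.0], [-0.001, 0.0, -1.0]]
wrist_force: [-0.4, 0.1, -0.3]
gripper_width: 0.999
gripper_force: 0.0
d [0.0004 0.0001 0.003 ] r [ 0.01  0.06 -0.26] rows 0.1
```

```bash
python3 -m handwheel '[[1,0,0,0.0025,0,0,0],[0,0,0,0.0025,0,0,0],[0,0,0,0.0025,0,0,0],[0,0,0,0.0025,0,0,0],[0,0,0,0.0025,0,0,0],[0,0,0,0.0025,0,0,0],[0,0,0,0.0025,0,0,0]]'
python3 -m handwheel '[[0,0,0,-0.01,0,0,0],[0,0,0,-0.04,0,0,0],[0,0,0,-0.08,0,0,0],[0,0,0,-0.11,0,0,0],[0,0,0,-0.12,0,5,0],[0,0,0,-0.12,0,10,0],[0,0,0,-0.12,0,15,0],[0,0,0,-0.12,0,18,0]]'
python3 -m handwheel '[[0,0,0,0,0,0,0],[0,0,0,0,0,0,0],[0,0,0,0,0,-5,0],[0,0,0,0,0,-10,0],[0,0,0,0,0,-15,0],[0,0,0,0,0,-18,0],[0,0,0,0,0,-18,0],[0,0,0,0,0,-18,0]]' | head -2; python3 -c "
from h import *
avg('L1',12)"
python3 -m handwheel '[[0,0,0,0,0,-5,0],[0,0,0,0,0,-11,0],[0,0,0,0,0,-16,0],[0,0,0,0,0,-18,0],[0,0,0,0,0,-18,0],[0,0,0,0,0,-18,0]]' |head -2
python3 -m handwheel '[[0,0,0,0,0,5,0],[0,0,0,0,0,10,0],[0,0,0,0,0,15,0],[0,0,0,0,0,18,0],[0,0,0,0,0,18,0],[0,0,0,0,0,18,0]]'; python3 -c "
from h import *
avg('L2',12); plan(.5206,.1393,.0075,-169)"
```

```text
time_s: 13.55
tcp_pos: [0.52, 0.1395, 0.007]
ee_rot: [[-0.982, -0.187, 0.0], [-0.187, 0.982, -0.0], [-0.0, -0.0, -1.0]]
wrist_force: [0.1, 1.6, -0.2]
gripper_width: 0.539
gripper_force: 0.0
time_s: 14.35
tcp_pos: [0.5201, 0.1397, 0.1266]
ee_rot: [[-0.934, -0.186, -0.306], [-0.177, 0.983, -0.057], [0.312, 0.001, -0.95]]
wrist_force: [-0.7, -0.1, -5.1]
gripper_width: 0.46
gripper_force: 30.0
time_s: 15.15
tcp_pos: [0.5193, 0.1394, 0.1276]
L1 15.75 [0.0128 0.0334 0.002 ] se [0.0086 0.0085 0.0103] y [0.002 0.042 0.002 0.008 0.031 0.027 0.028 0.084 0.041 0.02  0.1   0.015]
time_s: 16.35
tcp_pos: [0.5201, 0.1394, 0.1272]
time_s: 16.95
tcp_pos: [0.5206, 0.1399, 0.1266]
ee_rot: [[-0.982, -0.186, 0.001], [-0.186, 0.982, 0.001], [-0.001, 0.001, -1.0]]
wrist_force: [0.2, -0.7, -4.4]
gripper_width: 0.454
gripper_force: 30.0
L2 17.55 [ 0.0154 -0.0257  0.0019] se [0.0082 0.01   0.0102] y [-0.032  0.016 -0.     0.001 -0.027  0.003 -0.015 -0.109  0.001 -0.02
 -0.067 -0.058]
d [-0.0006 -0.0003  0.1196] r [ 0.    0.01 -0.23] rows 2.4
```

```bash

python3 -m handwheel '[[0,0,0,0,0,5,0],[0,0,0,0,0,11,0],[0,0,0,0,0,17,0],[0,0,0,0,0,20,0],[0,0,0,0,0,20,0],[0,0,0,0,0,20,0],[0,0,0,0,0,20,0]]' |head -2
python3 -m handwheel '[[0,0,0,0,0,-5,0],[0,0,0,0,0,-11,0],[0,0,0,0,0,-17,0],[0,0,0,0,0,-20,0],[0,0,0,0,0,-20,0],[0,0,0,0,0,-20,0],[0,0,0,0,0,-20,0]]'|head -2; python3 -c "
from h import *
avg('L1',20)"
python3 -m handwheel '[[0,0,0,0,0,-5,0],[0,0,0,0,0,-11,0],[0,0,0,0,0,-17,0],[0,0,0,0,0,-20,0],[0,0,0,0,0,-20,0],[0,0,0,0,0,-20,0],[0,0,0,0,0,-20,0]]' |head -2
python3 -m handwheel '[[0,0,0,0,0,5,0],[0,0,0,0,0,11,0],[0,0,0,0,0,17,0],[0,0,0,0,0,20,0],[0,0,0,0,0,20,0],[0,0,0,0,0,20,0],[0,0,0,0,0,20,0]]'|head -2; python3 -c "
from h import *
avg('L2',20); plan(.5206,.1393,.0075,-169)
a,W,d=cap('wrist'); save('w3.png',a)"
```

```text
time_s: 18.25
tcp_pos: [0.5195, 0.1394, 0.1272]
time_s: 18.95
tcp_pos: [0.5205, 0.1398, 0.1273]
L1 19.95 [ 0.0245  0.0365 -0.0105] se [0.0062 0.007  0.0066] y [-0.013  0.049  0.051  0.021  0.001  0.006  0.052  0.09   0.094  0.079
  0.064 -0.025  0.009  0.033  0.038  0.049  0.023  0.053  0.035  0.021]
time_s: 20.65
tcp_pos: [0.5217, 0.1405, 0.1281]
time_s: 21.35
tcp_pos: [0.5194, 0.1394, 0.1267]
L2 22.35 [ 0.0091 -0.0464  0.0009] se [0.0064 0.0062 0.0056] y [-0.04  -0.017 -0.038 -0.061 -0.068 -0.087 -0.085 -0.039  0.001 -0.029
 -0.07  -0.045 -0.002 -0.08  -0.083 -0.082 -0.028 -0.033 -0.012 -0.029]
d [-0.0006 -0.0003  0.1194] r [ 0.   -0.   -0.23] rows 2.4
```

View pics/w3.png

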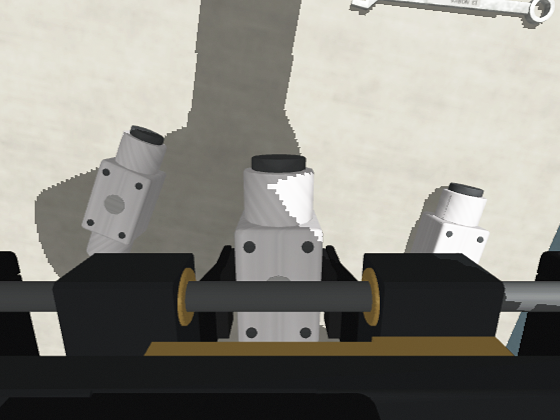

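```bash
python3 - <<'E'
from h import *
for f in ("w1.npz","w2.npz"):
    W=np.load(f)["W"]
    for lo,hi in ((.045,.06),(.06,.1)):
        m=(W[...,2]>lo)&(W[...,2]<hi)&(np.hypot(W[...,0]-.46,W[...,1]+.176)<.12)
        n,l,s,c=cv2.connectedComponentsWithStats(m.astype(np.uint8))
        for k in range(1,n):
            if s[k,4]<60: continue
            p=W[l==k];r=cv2.minAreaRect(p[:,:2].astype(np.float32)); print(f,lo,s[k,4],np.round(r[0],4),np.round(r[1],4),round(r[2],1),'z',np.percentile(p[:,2],[5,50,95]).round(4))
a,W,d=cap("wrist"); s=sensors.sense()
Q=(W-s['tcp_pos'])@s['ee_rot']   # tool frame
m=(abs(Q[...,1])<.03)&(abs(Q[...,0])<.07)&(W[...,2]>.1)&(W[...,2]<.19)
top=m&(abs(Q[...,1])<.017)
q=Q[top]; print(s['tcp_pos'])
for x0 in np.arange(-.07,.07,.01):
    r=q[abs(q[:,0]-x0)<.005]
    if len(r)>20: print(round(x0,3),len(r),'topz tool',np.percentile(r[:,2],[5,50]).round(4))
f=q[(q[:,2]<-.0)]; e=Q[m]; print('xrange',e[:,0].min(),e[:,0].max(),'y',np.percentile(e[:,1],[1,99]))
E
```

```text
w1.npz 0.045 9524 [ 0.4588 -0.1761] [0.0637 0.1521] 84.7 z [0.0507 0.0535 0.0562]
w1.npz 0.06 1131 [ 0.4198 -0.1722] [0.0559 0.0121] 84.5 z [0.0614 0.0729 0.0825]
w1.npz 0.06 373 [ 0.4994 -0.1658] [0.0275 0.0119] 84.1 z [0.062  0.0733 0.0827]
w1.npz 0.06 599 [ 0.4968 -0.194 ] [0.0277 0.0125] 84.9 z [0.0614 0.0725 0.0823]
w2.npz 0.045 10027 [ 0.459  -0.1762] [0.0635 0.1523] 84.4 z [0.0506 0.0535 0.0561]
w2.npz 0.06 1080 [ 0.4198 -0.1714] [0.054  0.0121] 84.6 z [0.0614 0.0716 0.0822]
w2.npz 0.06 1051 [ 0.4982 -0.1797] [0.0563 0.0123] 84.5 z [0.0616 0.0724 0.0825]
[0.5199336  0.13946125 0.12690443]
-0.03 432 topz tool [-0.0268 -0.0258]
-0.02 1320 topz tool [-0.0271 -0.0259]
-0.01 365 topz tool [-0.0268 -0.0259]
0.0 145 topz tool [-0.0267 -0.0259]
0.01 1520 topz tool [-0.0267 -0.0257]
0.02 1585 topz tool [-0.027  -0.0258]
0.03 1857 topz tool [-0.0261 -0.0221]
0.04 1459 topz tool [-0.0227 -0.0205]
0.05 1606 topz tool [-0.0226 -0.0189]
0.06 652 topz tool [-0.0185 -0.015 ]
xrange -0.02914079936050289 0.058791941252300715 y [-0.02657543  0.02803679]
```

```bash
python3 -c "
from h import *
plan(.4578,-.1759,.14,-185.5)"
```

```text
d [ 0.12   -0.2982 -0.0131] r [-0.000e+00 -1.000e-02  1.627e+01] rows 6.4
```

```bash
python3 -m handwheel '[[0,0.01,-0.025,-0.013,0,0,2],[0,0.025,-0.065,-0.013,0,0,4],[0,0.042,-0.105,-0.013,0,0,6],[0,0.06,-0.15,-0.013,0,0,9],[0,0.078,-0.195,-0.013,0,0,12],[0,0.096,-0.24,-0.013,0,0,14],[0,0.112,-0.28,-0.013,0,0,16.3],[0,0.12,-0.298,-0.013,0,0,16.3]]' | head -2;  python3 -m handwheel '[[0,0,0,0,0,0,0],[0,0,0,0,0,0,0]]'; python3 - <<'E'
from h import *
plan(.4578,-.1759,.14,-185.5)
a,W,d=cap("wrist"); save("w4.png",a); s=sensors.sense()
for lo,hi in ((.06,.09),):
        m=(W[...,2]>lo)&(W[...,2]<hi)&(np.hypot(W[...,0]-.46,W[...,1]+.176)<.12)
        n,l,st,c=cv2.connectedComponentsWithStats(m.astype(np.uint8))
        for k in range(1,n):
            if st[k,4]<60: continue
            p=W[l==k];r=cv2.minAreaRect(p[:,:2].astype(np.float32)); print(lo,st[k,4],np.round(r[0],4),np.round(r[1],4),round(r[2],1),'z',np.percentile(p[:,2],[5,50,95]).round(4))
m=(W[...,2]>.1)&(np.hypot(W[...,0]-.46,W[...,1]+.176)<.075)
Q=(W-s['tcp_pos'])@s['ee_rot']; q=Q[m&(abs(Q[...,1])<.025)]
print(q[:,0].min(),q[:,0].max(),np.percentile(q[(q[:,0]>.0)&(q[:,0]<.025)][:,2],[5,50]))
e=q[(q[:,0]>.035)]; print('y boss',e[:,1].min(),e[:,1].max())
E
```

```text
time_s: 23.25
tcp_pos: [0.4566, -0.1785, 0.1401]
time_s: 23.45
tcp_pos: [0.4577, -0.1759, 0.14]
ee_rot: [[-0.995, 0.098, 0.0], [0.098, 0.995, 0.0], [-0.0, 0.0, -1.0]]
wrist_force: [0.3, 0.4, -3.5]
gripper_width: 0.457
gripper_force: 30.0
d [-0.0001  0.0001 -0.    ] r [ 0.01  0.02 -0.1 ] rows 0.0
0.06 178 [ 0.4173 -0.1961] [0.0082 0.0125] 81.6 z [0.0651 0.0817 0.0834]
0.06 74 [ 0.4211 -0.1467] [0.0128 0.0052] 16.8 z [0.0629 0.0803 0.0824]
-0.028905470104857542 0.05930381844887678 [-0.11307195 -0.05028005]
y boss -0.024997776845522034 0.024998866891325255
```

View pics/w4.png

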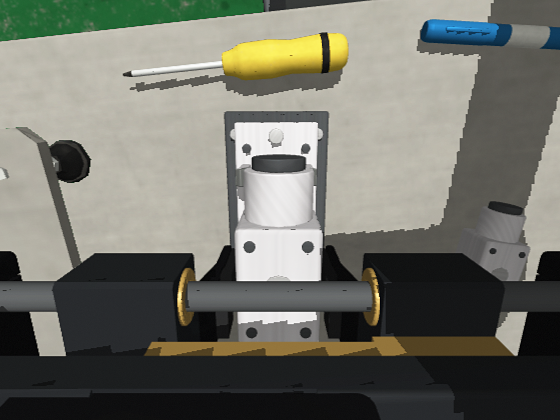

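```bash
python3 -m handwheel '[[0,0,0,0.02,0,0,0],[0,0,0,0.04,0,0,0],[0,0,0,0.05,0,0,0],[0,0,0,0.055,0,0,0],[0,0,0,0.058,0,0,0],[0,0,0,0.06,0,0,0],[0,0,0,0.06,0,0,0]]'; python3 -m handwheel '[[0,0,0,0.001,0,0,0],[0,0,0,0.002,0,0,0],[0,0,0,0.002,0,0,0]]'
```

```text
time_s: 24.2
tcp_pos: [0.4581, -0.1756, 0.0803]
ee_rot: [[-0.995, 0.096, 0.001], [0.096, 0.995, -0.0], [-0.001, -0.0, -1.0]]
wrist_force: [-0.6, 0.5, -3.4]
gripper_width: 0.459
gripper_force: 30.0
time_s: 24.5
tcp_pos: [0.4584, -0.1762, 0.079]
ee_rot: [[-0.995, 0.096, 0.001], [0.096, 0.995, -0.001], [-0.002, -0.001, -1.0]]
wrist_force: [-0.5, -3.2, 2.6]
gripper_width: 0.458
gripper_force: 30.0
```

```bash
for i in 1 ; do python3 -m handwheel '[[0,0,-0.0004,0.001,0,0,0],[0,0,-0.0004,0.002,0,0,0],[0,0,-0.0004,0.002,0,0,0]]'; python3 -m handwheel '[[0,0,0,0.001,0,0,0],[0,0,0,0.002,0,0,0],[0,0,0,0.002,0,0,0]]' ; done
```

```text
time_s: 24.8
tcp_pos: [0.4585, -0.1768, 0.0771]
ee_rot: [[-0.995, 0.096, 0.002], [0.096, 0.995, -0.001], [-0.002, -0.001, -1.0]]
wrist_force: [-1.4, -3.8, 5.4]
gripper_width: 0.453
gripper_force: 30.0
time_s: 25.1
tcp_pos: [0.4585, -0.1768, 0.075]
ee_rot: [[-0.995, 0.096, 0.002], [0.096, 0.995, -0.001], [-0.002, -0.001, -1.0]]
wrist_force: [-1.0, -4.4, 4.5]
gripper_width: 0.46
gripper_force: 30.0
```

```bash
python3 -m handwheel '[[0,0,-0.0005,0.001,0,0,0],[0,0,-0.0005,0.002,0,0,0],[0,0,-0.0005,0.003,0,0,0],[0,0,-0.0005,0.003,0,0,0]]'; python3 -m handwheel '[[0,0,0,0.001,0,0,0],[0,0,0,0.002,0,0,0],[0,0,0,0.002,0,0,0]]'; python3 -c "
from h import *
a,W,d=cap('wrist'); s=sensors.sense()
Q=(W-s['tcp_pos'])@s['ee_rot']
q=Q[(abs(Q[...,1])<.017)&(abs(Q[...,0]-.015)<.012)&(Q[...,2]>-.04)&(Q[...,2]<0)]; print('top',np.median(q[:,2]))
m=(W[...,2]>.03)&(W[...,2]<.06)&(np.hypot(W[...,0]-.46,W[...,1]+.176)<.09)&(W[...,0]<.405); print(m.sum(),np.median(W[m][:,2]))"
```

```text
time_s: 25.5
tcp_pos: [0.4585, -0.1772, 0.0719]
ee_rot: [[-0.995, 0.096, 0.002], [0.096, 0.995, -0.001], [-0.002, -0.001, -1.0]]
wrist_force: [-0.6, -3.3, 4.4]
gripper_width: 0.462
gripper_force: 30.0
time_s: 25.8
tcp_pos: [0.4585, -0.1772, 0.0698]
ee_rot: [[-0.995, 0.096, 0.002], [0.096, 0.995, -0.001], [-0.002, -0.001, -1.0]]
wrist_force: [-0.8, -4.4, 3.8]
gripper_width: 0.454
gripper_force: 30.0
top -0.02586559696500643
4120 0.04540814039787447
```

```bash
python3 -m handwheel '[[0,0,0,0.0005,0,0,0],[0,0,0,0.001,0,0,0],[0,0,0,0.0015,0,0,0],[0,0,0,0.0015,0,0,0]]'; python3 -m handwheel '[[0,0,0,0.0005,0,0,0],[0,0,0,0.001,0,0,0],[0,0,0,0.001,0,0,0]]'
```

```text
time_s: 26.25
tcp_pos: [0.4585, -0.1772, 0.0683]
ee_rot: [[-0.995, 0.096, 0.002], [0.096, 0.995, -0.001], [-0.002, -0.001, -1.0]]
wrist_force: [-1.2, -3.8, 4.6]
gripper_width: 0.456
gripper_force: 30.0
time_s: 26.55
tcp_pos: [0.4585, -0.1773, 0.0678]
ee_rot: [[-0.995, 0.095, 0.002], [0.095, 0.995, -0.001], [-0.002, -0.001, -1.0]]
wrist_force: [-1.2, -4.6, 7.7]
gripper_width: 0.459
gripper_force: 30.0
```

```bash
python3 -m handwheel '[[0,0,0,0.0005,0,0,0],[0,0,0,0.001,0,0,0],[0,0,0,0.001,0,0,0]]'; python3 -m handwheel '[[0,0,0,0.0005,0,0,0],[0,0,0,0.001,0,0,0],[0,0,0,0.001,0,0,0]]';  python3 -c "
from h import *
a,W,d=cap('wrist'); s=sensors.sense()
Q=(W-s['tcp_pos'])@s['ee_rot']
q=Q[(abs(Q[...,1])<.017)&(abs(Q[...,0]-.015)<.012)&(Q[...,2]>-.04)&(Q[...,2]<0)]; print('top',np.median(q[:,2]))
m=(W[...,2]>.03)&(W[...,2]<.06)&(np.hypot(W[...,0]-.46,W[...,1]+.176)<.09)&(W[...,0]<.405); print(m.sum(),np.median(W[m][:,2]))"
```

```text
time_s: 26.85
tcp_pos: [0.4585, -0.1775, 0.0675]
ee_rot: [[-0.995, 0.095, 0.002], [0.095, 0.995, -0.002], [-0.002, -0.002, -1.0]]
wrist_force: [-2.8, -4.5, 12.7]
gripper_width: 0.459
gripper_force: 30.0
time_s: 27.15
tcp_pos: [0.4586, -0.1775, 0.0674]
ee_rot: [[-0.995, 0.095, 0.002], [0.095, 0.995, -0.002], [-0.002, -0.002, -1.0]]
wrist_force: [-6.0, -3.0, 19.1]
gripper_width: 0.462
gripper_force: 30.0
top -0.02594690875379846
4121 0.043495319553496586
```

```bash
python3 -m handwheel '[[0,0,0,-0.001,0,0,0],[0,0,0,-0.002,0,0,0],[0,0,0,-0.002,0,0,0]]'; python3 -m handwheel '[[1,0,0,0,0,0,0],[1,0,0,0,0,0,0],[1,0,0,0,0,0,0],[1,0,0,0,0,0,0],[1,0,0,0,0,0,0],[1,0,0,0,0,0,0],[1,0,0,-0.01,0,0,0],[1,0,0,-0.03,0,0,0]]';  python3 -m handwheel '[[1,0,0,-0.04,0,0,0],[1,0,0,-0.08,0,0,0],[1,0,0,-0.12,0,0,0],[1,0,0,-0.14,0,0,0],[1,0,0,-0.14,0,0,0]]'; python3 - <<'E'
from h import *
a,W,d=cap("wrist"); save("w5.png",a); np.savez("w5.npz",W=W)
b,p=blob(W,.06,.1,(.459,-.176)); print(b.round(4),np.percentile(p[:,2],[5,50,95]).round(4))
m=(W[...,2]>.03)&(W[...,2]<.055)&(np.hypot(W[...,0]-.46,W[...,1]+.176)<.09)
for n,k in (('near',W[...,0]<.405),('far',W[...,0]>.515)):print(n,(m&k).sum(),np.median(W[m&k][:,2]) if (m&k).any() else 0)
c=p[(abs(p[:,0]-.459)<.025)&(abs(p[:,1]+.176)<.012)]; A=np.c_[c[:,:2]-[.459,-.176],np.ones(len(c))]; print('top plane',np.linalg.lstsq(A,c[:,2],rcond=None)[0].round(4))
E
```

```text
time_s: 27.5
tcp_pos: [0.4585, -0.1775, 0.0676]
ee_rot: [[-0.995, 0.095, 0.002], [0.095, 0.995, -0.001], [-0.002, -0.001, -1.0]]
wrist_force: [-0.4, -6.3, 7.1]
gripper_width: 0.46
gripper_force: 30.0
time_s: 28.3
tcp_pos: [0.4566, -0.1765, 0.096]
ee_rot: [[-0.995, 0.097, -0.004], [0.097, 0.995, 0.0], [0.004, 0.0, -1.0]]
wrist_force: [0.8, 0.1, -0.1]
gripper_width: 0.984
gripper_force: 0.0
time_s: 28.8
tcp_pos: [0.4595, -0.177, 0.241]
ee_rot: [[-0.995, 0.096, 0.009], [0.096, 0.995, -0.001], [-0.009, -0.0, -1.0]]
wrist_force: [0.4, 1.4, 0.4]
gripper_width: 0.999
gripper_force: 0.0
[ 0.4594 -0.1766  0.1199  0.055  -5.7975] [0.0704 0.0916 0.0943]
near 1043 0.04340016106747785
far 354 0.043368955025539946
top plane [0.0033 0.0004 0.0935]
```

View pics/w5.png

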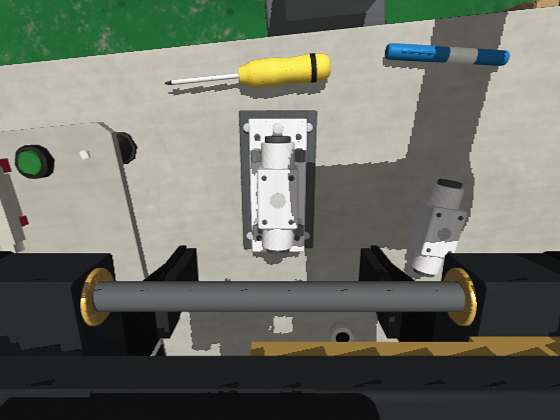

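```bash
python3 -c "
from h import *
print(workorder.finish_job())"
```

```text
the job is handed in; nothing more can be done
None
```

I found the loose valve body, the middle of the three. It now lies lengthwise in the reject cradle, pressed down onto the stops and released, and the job was handed in at about 29 s. The first body I tested was sound and is back within about 1 mm and 1° of where it lay. I left the third body untested because the loose one had already shown up (moment shift of about 0.08 N m between ends, against 0.01 for the sound one).

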